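# Lever up the lid of a plaster mould

### The arm

A 6-joint arm with a two-finger parallel gripper is mounted at the origin on the work surface. World frame = base frame: x ahead of the robot, y to its left, z up, the work surface at z = 0. Lengths are in m, angles in degrees, forces in N, time in s.
With the tool pointing down it reaches from about 0.375 to 0.9 m from the base axis. Payload 3.1 kg.
Tool frame: the origin (TCP) lies between the finger pads, 19 mm behind the fingertips; this is the grasp point; z points along the fingers, y is the line along which they close (so a half turn about z gives the same grasp; the last joint's range is limited). The gripper opens to 87 mm and grips with 3 to 60 N. Pads are 19 mm wide; open, the fingers measure 117 mm over their backs; the gripper's body (75 mm by 190 mm) begins 51 mm behind the grasp point.
Start: joints at [55.434, 30.224, 82.088, -0, 67.689, -10.227], TCP at [0.258, 0.569, 0.241] pointing down, gripper open.
Joint ranges: [-176.69, 176.69], [-43.24, 126.21], [12.49, 139.97], [-82, 262], [0, 151.66], [-163.58, 163.58]. Speed limits (degrees/s): [159.86, 159.86, 180, 180, 180, 180].

### API

Orientations are given as a 3x3 rotation matrix whose columns are the frame's x, y, z axes.
In Python, from rig import bot, cam, read_state gives the robot as it stands (bot), with the cameras (cam) and the readings as plain functions.
- The arm moves only by the tool advance, called as name(argument=value, ...) on one line, values as JSON. Schema: {"type":"object","properties":{"plan":{"type":"array","items":{"type":"object","properties":{"sx":{"type":"number"},"sy":{"type":"number"},"sz":{"type":"number"},"ax":{"type":"number"},"ay":{"type":"number"},"az":{"type":"number"},"aperture":{"type":"number"}},"additionalProperties":false,"required":["aperture"]},"minItems":1,"maxItems":20},"only":{"type":"string"},"quiet":{"type":"boolean"},"lines":{"type":"string"}},"required":["plan"],"additionalProperties":false}. plan is a list of rows, 1 to 20 of them, each an object with the fields sx, sy, sz (the shift in fractions of the full range, 1 being 1 m), ax, ay, az (a rotation vector in shares of 4 rad (1.0 is 4 rad)), aperture (the opening from 0.0 (shut) to 1.0 (fully open)); a field left out counts as zero (the opening has to be given); each row is the pose to reach, as a shift and turn from the pose commanded when the call began, along the tool's axes at that moment; what a row does not reach only later rows make up. A row lasts 1/10 s, in which the tool goes at most 0.05 m and 8.59 degrees, less where a joint would pass 70% of its speed; a pose out of reach is approached as far as the arm can. The fingers move at their own pace and stop on an object; the grip force is fixed at half the most. Time passes only in rows, so rows that do not move let the fingers close. The tool returns the time, the measured TCP pose, the force, the opening and the grip force at its end. only (a regular expression) keeps the lines of the reply that match it, lines (a string "A,B") keeps lines A to B, and quiet returns only ok. Shift and turn numbers lie between -1 and 1, and a call with a number outside is refused. Input that does not fit is refused with a message, and nothing moves.
- read_state(): the state, without advancing time (a new reading comes with each control period).
- cam.capture(name): name is "scene" or "top"; returns a dict with "color" (420x560x3 uint8, red, green, blue), "K" (3x3 intrinsics, pixels), "view" (4x4, takes a point from world to camera coordinates). Camera axes: x right, y up, looking along -z (the intrinsics and any distortion apply to the point x, -y, -z); pixel columns grow to the right and rows downward; lengths in m; the calibration is good to about 2 mm. A picture is of the moment at which its call begins. There is no depth.
- bot.hand_in(): hands the job in; it is judged then, once.
The state is a dict: "time_s": time; "joint_positions": joint angles; "qvel": joint speeds; "tau": joint torques, N m; "position": TCP position; "tcp_rot": TCP orientation; "force": force on the tool from outside, world axes, zero at the start; "moment": the same for the moment, N m; "opening": opening from 0.0 (shut) to 1.0 (fully open); "grasp_force": force on a finger pad.
Only numpy, scipy, OpenCV 4.12 (cv2) and the standard library are available. Lean on these libraries where they do the work, as an engineer would, in place of code of your own. Each camera call takes 0.05 s, during which the arm holds its last target. There are 200 camera calls.

### The job

Press the broad outer end of the wooden lever's long arm steadily down with your fingertips until it comes down on its stop, so that the short end pries up the heavy mould lid without making it jump, and finish the program while still holding the lever down there with the lid raised. Touch only the lever: do not lift it off its fulcrum, do not touch the lid, and leave the bowl, the brush cup and the scraper where they are.

Things in the scene. Friction and masses are not known exactly. Their poses are not given: they have to be found in the camera images.
- station: Fixed station: plywood board (mm: x -45 to 615, y -135 to 135, 12 thick) with, in line along its +x, a rubber stop block, the fulcrum and the mould case (wooden box filled with plaster, x 383 to 583, 240 wide, rim 87 mm high). Origin on the work surface under the lever's pressing end; +x points from there to the mould, z up. Place and yaw vary.
- fulcrum (a point): Centre of the fulcrum: a steel rod, 16 mm diameter, along the station's y, axis 85 mm above the work surface, between two dark steel cheek plates (90 mm long, inner faces 40 mm apart, tops 125 mm high) that guide the lever. Axes as the station's.
- lever: Loose wooden lever, 386 mm long, 36 wide, 18 thick, 0.6 kg, lying on the fulcrum rod; cleats below straddle the rod. Long arm 260 mm (-x), short arm 115 mm (+x) with a heavy steel toe on a rest under the lid's lip. Origin on the rod's axis; frame level and parallel to the station's at rest, while the wood slopes up to its long end by 0.30 rad. It turns about 0.55 rad to the stop.
- lever_pad (a point): Point to press: middle of the upper face of the lever's broadened long end (70 x 56 mm), 20 mm from the end. Height above the work surface: about 181 mm at rest, 52 mm on meeting the stop; it moves on an arc of 241 mm radius about the fulcrum axis. The first 10 to 15 mm are free, then the lid takes about 3 to 8 N down here. Let go, the lever returns by itself.
- bowl: Bystander: green plastic plaster-mixing bowl, 170 mm across, 75 mm high; origin at the centre of its underside.
- cup: Bystander: clear plastic cup, 76 mm across, 85 mm high, with a brush in it whose handle reaches 140 mm; origin at the centre of its underside.
- scraper: Bystander: flat scraper, 280 mm long, 65 mm wide blade at +x, dark wooden handle at -x, 20 mm high; origin at its middle, on its underside.
- stop_top (a point): Middle of the top of the black rubber stop on the board, under the lever's long end: 36 mm (x) by 60 mm (y), 27 mm above the work surface. The lever's underside comes down on it; it gives springily, about 2.5 N per mm, by 10 mm at most, then it is hard.
- lid: Mould lid: wooden frame with plaster slab, about 240 x 240 x 46 mm, 2 to 3 kg, hinged on its far edge (station x 583 mm), level when closed, falls shut by itself. Its steel lip (120 mm wide) reaches over the lever's toe. Origin at the middle of the lip's lower front edge: 87 mm high when closed, about 140 mm (lid tilted by 0.23 rad) with the lever on its stop; x towards the hinge.

How it is judged (in metres and radians):
On the way:
1. the lever's toe has begun to raise the lid (angle between lid's own z axis and vertical above 0.06 rad and contact force between the fingers and lever above 0.5 N), for 0.1 s.
At the end, for the whole second after the job is handed in: Fingers press the lever (over 1 N, TCP within 65 mm of lever_pad) with lever_pad below 65 mm; the lid is tilted up over 0.19 rad, at rest on the lever (over 1 N); the lever sits within 12 mm of the fulcrum; no bystander has moved 30 mm (angle between lid's own z axis and vertical above 0.19 rad and height (world z) of lever_pad below 0.065 m and contact force between the fingers and lever above 1 N and contact force between lever and lid above 1 N and distance between the grasp point and lever_pad below 0.065 m and angular speed of lid below 0.1 rad/s and distance between lever and fulcrum below 0.012 m and distance of each of bowl, cup, scraper from where it was at the start of the episode below 0.03 m); the arm keeps its last pose, push and grip.
It fails at once if the lever is lifted or pushed off its fulcrum (12 mm) (not (distance between lever and fulcrum below 0.012 m)).
It fails at once if the robot touches the lid (contact force between any of the fingers, the arm and lid above 0.5 N).
It fails at once if the lid is made to jump (faster than 0.8 rad/s) (angular speed of lid above 0.8 rad/s).
It fails at once if a bystander is shifted by 30 mm (distance of any of bowl, cup, scraper from where it was at the start of the episode above 0.03 m).
It also fails if it takes over 32 s, if anything falls off the work surface, if the arm or the gripper's body presses on something with over 40 N, if the wrist force passes 120 N, or if a joint passes its speed limit or range.

## Working session

There is one attempt and no reset: what is moved stays moved. The work goes in short steps, Python scripts to look and compute and a tool call to move; the robot and the scene stay as the last step left them, time stands still between calls to the robot, and variables do not carry over. Pictures are saved under pics/ and viewed, at most 10 in all, crops included, and the job is handed in when it is done.

```bash
ls; mkdir -p pics
```

Run:
```python
from rig import bot, cam, read_state
import cv2, numpy as np
for n in("scene","top"):
    c=cam.capture(n); cv2.imwrite(f"pics/{n}0.png",c["color"][:,:,::-1]); np.savez(f"{n}0.npz",**{k:c[k] for k in("color","K","view")})
    print(n,c["K"].tolist(),np.round(c["view"],3).tolist(),[k for k in c])
s=read_state(); print(s)
```

```text
pics
rig.py
scene [[454.42301033069714, 0.0, 276.36634001632046], [0.0, 454.42301033069714, 212.29110685395344], [0.0, 0.0, 1.0]] [[0.33, 0.944, 0.01, -0.189], [-0.515, 0.171, 0.84, 0.194], [0.791, -0.282, 0.543, -1.511], [0.0, 0.0, 0.0, 1.0]] ['color', 'K', 'view']
top [[508.4054957569503, 0.0, 278.6908124524087], [0.0, 508.4054957569503, 207.0779393364769], [0.0, 0.0, 1.0]] [[-0.007, -1.0, 0.007, 0.011], [0.977, -0.005, 0.212, -0.616], [-0.212, 0.008, 0.977, -1.386], [0.0, 0.0, 0.0, 1.0]] ['color', 'K', 'view']
{'time_s': 0.1, 'joint_positions': array([ 5.54352664e+01,  3.02717933e+01,  8.21479778e+01, -1.46535073e-03,
        6.76898112e+01, -1.02250254e+01]), 'qvel': array([-0.1103947 , -0.20785759, -0.21234133, -0.04256692,  0.0740556 ,
        0.05251863]), 'tau': array([-8.10281963e-04, -4.40986741e+01, -1.77151698e+01,  6.34250930e-02,
        5.34228596e-02, -5.91327921e-05]), 'position': array([0.25719346, 0.5689535 , 0.24039518]), 'tcp_rot': array([[-9.11121705e-01,  4.12136026e-01, -1.06558809e-03],
       [ 4.12137282e-01,  9.11120375e-01, -1.58839861e-03],
       [ 3.16242730e-04, -1.88639303e-03, -9.99998171e-01]]), 'force': array([ 0.16601949,  0.13555397, -0.6916703 ]), 'moment': array([ 0.06101255,  0.00485809, -0.00436725]), 'grasp_force': 0.0, 'opening': 1.0002213669876823}
```

View pics/scene0.png

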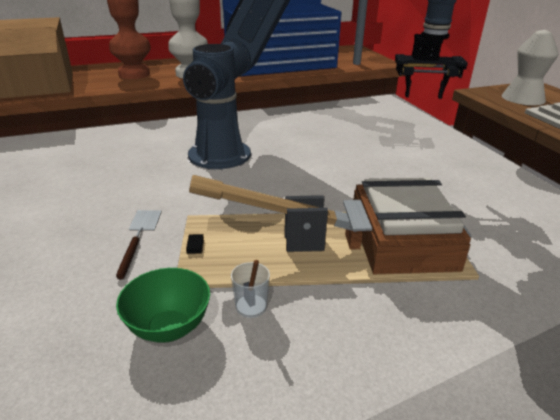

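View pics/top0.png

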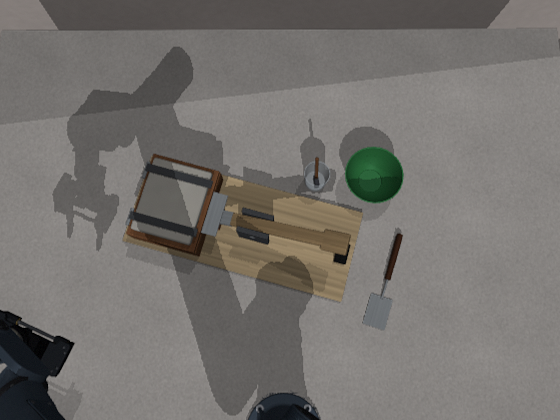

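The scene view shows the lever rising to its broad end at about (205,187), the stop at (195,243), and the mould on the right. In the top view the pad is at about (336,240), the stop at (341,256), the board's near-end corners at (362,210) and (341,301), and the cheeks at about (257,215) and (253,236). I'll enlarge the top view to get exact pixels.

Create h.py:
```python
import numpy as np, cv2
def load(n): d=np.load(n+".npz"); return d["color"],d["K"],d["view"]
def ray(K,V,px):
    u,v=px; d=np.array([(u-K[0,2])/K[0,0],-(v-K[1,2])/K[1,1],-1.]); R=V[:3,:3]
    return -R.T@V[:3,3], R.T@d
def onz(K,V,px,z):
    o,d=ray(K,V,px); return o+d*(z-o[2])/d[2]
def proj(K,V,P):
    p=V[:3,:3]@np.asarray(P)+V[:3,3]; return np.array([K[0,0]*p[0]/-p[2]+K[0,2],K[1,1]*-p[1]/-p[2]+K[1,2]])
```

Run:
```python
from h import *
c,K,V=load("top0")
i=c[195:310,215:375,::-1]; cv2.imwrite("pics/topcrop.png",cv2.resize(i,None,fx=5,fy=5,interpolation=cv2.INTER_CUBIC))
A=onz(K,V,(362,210),.012);B=onz(K,V,(341,301),.012); print(A,B,np.linalg.norm(A-B))
M=(A+B)/2; e=(A-B)/np.linalg.norm(A-B); x=np.array([-e[1],e[0],0])
if x[1]<0:x=-x
print("x dir",x,np.degrees(np.arctan2(x[1],x[0])))
y=np.cross([0,0,1],x); O=M+.045*x;O[2]=0;print("O",O)
for l,p in dict(pad=(0.02,0,.181),stop=(0,0,.027),cheek=(.26,.02,.125),cheek2=(.26,-.02,.125),corn=(-.045,.135,.012),case=(.383,.12,.087)).items():
    P=O+p[0]*x+p[1]*y;P[2]=p[2];print(l,P,proj(K,V,P))
```

```text
[ 0.61714676 -0.23974855  0.012     ] [ 0.35229444 -0.16870729  0.012     ] 0.27421453846151617
x dir [0.25907184 0.96585806 0.        ] 74.98500453735944
O [ 0.49637883 -0.16076431  0.        ]
pad [ 0.50156027 -0.14144715  0.181     ] [336.83368026 240.44200672]
stop [ 0.49637883 -0.16076431  0.027     ] [337.25831007 250.06474335]
cheek [0.54442035 0.09554022 0.125     ] [246.55764869 228.34221429]
cheek2 [0.58305467 0.08517735 0.125     ] [250.44924221 214.34955334]
corn [ 0.35432976 -0.16925322  0.012     ] [341.16763097 300.27359914]
case [0.47970038 0.24024795 0.087     ] [194.61426863 254.17220874]
```

View pics/topcrop.png

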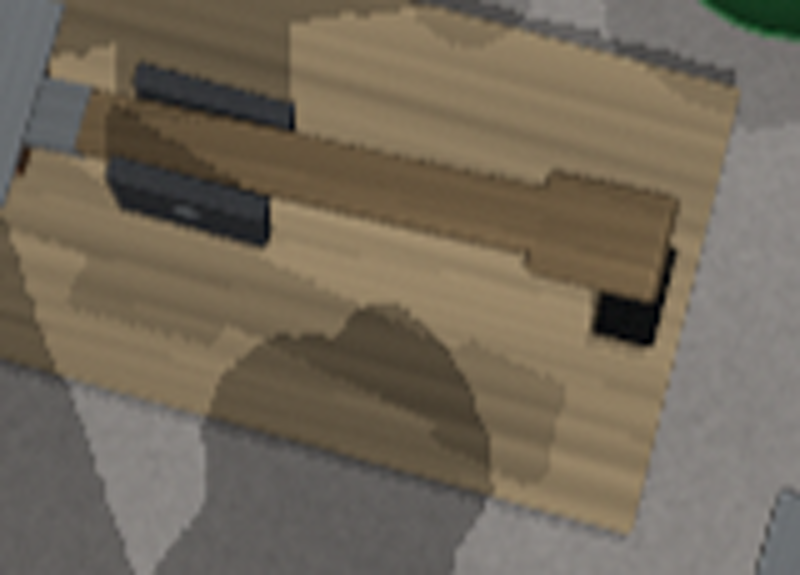

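The crop shows the broad end's corners at full-image pixels (350.6,235), (345.6,255.6), (325,229.4) and (320.4,247.4). The board's end corners are at (362.6,213) and (341,301.6).

Run:
```python
from h import *
from rig import bot, cam, read_state
c,K,V=load("top0"); cs,Ks,Vs=load("scene0")
A=onz(K,V,(362.6,213),.012);B=onz(K,V,(341,301.6),.012); print("board",A,B,np.linalg.norm(A-B))
E1,E2=onz(K,V,(350.6,235),.187),onz(K,V,(345.6,255.6),.187); R1,R2=onz(K,V,(325,229.4),.166),onz(K,V,(320.4,247.4),.166)
print(E1,E2,R1,R2,"widths",np.linalg.norm(E1-E2),np.linalg.norm(R1-R2))
d=(R1+R2-E1-E2)/2; print("len",np.linalg.norm(d)); yaw2=np.degrees(np.arctan2(d[1],d[0]))
e=A-B; x1=np.array([-e[1],e[0]]);x1=x1 if x1[1]>0 else -x1; print("yaws",np.degrees(np.arctan2(x1[1],x1[0])),yaw2)
pad=(E1+E2)/2+d*20/70; print("pad",pad, "scene px",proj(Ks,Vs,pad))
# cheeks tops corners: crop (138,62),(293,103) upper; (108,170),(268,208)
C=[onz(K,V,(215+u/5,195+v/5),.125) for u,v in((138,64),(293,103))]
d2=C[0]-C[1];print("cheek",C,np.linalg.norm(d2),np.degrees(np.arctan2(d2[1],d2[0])))
C=[onz(K,V,(215+u/5,195+v/5),.125) for u,v in((135,66),(292,130),(112,166),(268,206))]
print("lever dir from rod-ish", sum(C)/4)
st=[onz(K,V,(215+u/5,195+v/5),.027) for u,v in((592,335),(653,346))];print("stop corners",st)
```

```text
board [ 0.60806438 -0.24114757  0.012     ] [ 0.3506115  -0.16865175  0.012     ] 0.26746518836887745
[ 0.51463858 -0.17674567  0.187     ] [ 0.46137633 -0.16195354  0.187     ] [ 0.53327092 -0.11305537  0.166     ] [ 0.48571843 -0.09978487  0.166     ] widths 0.05527815340415235 0.049369474068454475
len 0.06973392684944334
yaws 74.27337959115422 71.1475693604969
pad [ 0.49414666 -0.15136975  0.181     ] scene px [198.74818721 181.88242398]
cheek [array([0.60144577, 0.10671932, 0.125     ]), array([0.57921803, 0.02206263, 0.125     ])] 0.08752616244668406 75.28830177436407
lever dir from rod-ish [0.55801827 0.0718101  0.125     ]
stop corners [array([ 0.46204889, -0.14860543,  0.027     ]), array([ 0.45552333, -0.18341578,  0.027     ])]
```

Both yaw estimates give about 74.7°. The pad is at about (0.495,-0.147,0.181), which fits the known sizes and reach. Next I close the fingers and go high above the pad.

Units first: turns go in shares of 4 rad. So -9 degrees / 229.1831 = -0.0393.

advance(plan=[{"sx":-0.005,"sy":-0.005,"sz":-0.03,"aperture":0},{"sx":-0.02,"sy":-0.02,"sz":-0.04,"aperture":0},{"sx":-0.05,"sy":-0.05,"sz":-0.04,"aperture":0},{"sx":-0.08,"sy":-0.085,"sz":-0.04,"aperture":0},{"sx":-0.11,"sy":-0.12,"sz":-0.04,"aperture":0},{"sx":-0.14,"sy":-0.15,"sz":-0.04,"aperture":0},{"sx":-0.17,"sy":-0.185,"sz":-0.04,"aperture":0},{"sx":-0.2,"sy":-0.22,"sz":-0.04,"aperture":0},{"sx":-0.23,"sy":-0.25,"sz":-0.04,"aperture":0},{"sx":-0.26,"sy":-0.28,"sz":-0.04,"aperture":0},{"sx":-0.29,"sy":-0.315,"sz":-0.04,"aperture":0},{"sx":-0.32,"sy":-0.345,"sz":-0.04,"aperture":0},{"sx":-0.35,"sy":-0.38,"sz":-0.04,"aperture":0},{"sx":-0.38,"sy":-0.41,"sz":-0.04,"az":-0.0087,"aperture":0},{"sx":-0.41,"sy":-0.445,"sz":-0.04,"az":-0.0175,"aperture":0},{"sx":-0.44,"sy":-0.475,"sz":-0.04,"az":-0.0262,"aperture":0},{"sx":-0.47,"sy":-0.51,"sz":-0.04,"az":-0.0349,"aperture":0},{"sx":-0.495,"sy":-0.535,"sz":-0.04,"az":-0.0393,"aperture":0},{"sx":-0.512,"sy":-0.554,"sz":-0.03,"az":-0.0393,"aperture":0},{"sx":-0.512,"sy":-0.554,"sz":-0.03,"az":-0.0393,"aperture":0}])

```text
time_s: 2.1
position: [0.4963, -0.1495, 0.2699]
tcp_rot: [[-0.963, 0.268, -0.001], [0.268, 0.963, -0.0], [0.001, -0.001, -1.0]]
force: [-0.9, 0.2, 0.4]
opening: 0.003
grasp_force: 0.0
```

Run:
```python
from rig import bot, cam, read_state
from h import *
for n in("scene","top"):
    c=cam.capture(n); i=c["color"]
    i=i[80:230,120:320] if n=="scene" else i[150:300,250:450]
    cv2.imwrite(f"pics/{n}1.png",cv2.resize(i[:,:,::-1],None,fx=3,fy=3))
s=read_state();print(s["position"],s["tcp_rot"].round(3),s["force"],s["opening"])
```

```text
[ 0.49501766 -0.14618837  0.27051078] [[-0.964  0.266 -0.002]
 [ 0.266  0.964  0.002]
 [ 0.002  0.001 -1.   ]] [-0.502666   -0.40743183 -0.30696882] 0.00603462213433995
```

View pics/scene1.png

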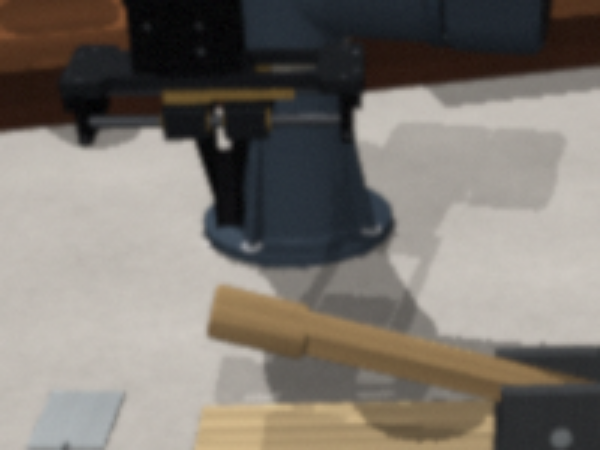

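The closed fingers hang straight above the broad end: the tip is at px (197,155) and the pad face at about (199,183), matching the estimate. Next I go down to contact and start pressing along the arc.

advance(plan=[{"sz":0.015,"aperture":0},{"sz":0.035,"aperture":0},{"sz":0.05,"aperture":0},{"sz":0.055,"aperture":0},{"sz":0.06,"aperture":0},{"sz":0.064,"aperture":0},{"sy":-0.001,"sz":0.068,"aperture":0},{"sy":-0.002,"sz":0.071,"aperture":0},{"sy":-0.003,"sz":0.074,"aperture":0},{"sy":-0.004,"sz":0.077,"aperture":0},{"sy":-0.005,"sz":0.08,"aperture":0},{"sy":-0.006,"sz":0.083,"aperture":0},{"sy":-0.007,"sz":0.086,"aperture":0},{"sy":-0.008,"sz":0.089,"aperture":0},{"sy":-0.009,"sz":0.092,"aperture":0},{"sy":-0.01,"sz":0.095,"aperture":0},{"sy":-0.01,"sz":0.098,"aperture":0},{"sy":-0.011,"sz":0.1,"aperture":0}])

```text
time_s: 4.0
position: [0.4928, -0.1569, 0.171]
tcp_rot: [[-0.964, 0.265, -0.0], [0.265, 0.964, 0.0], [0.0, 0.0, -1.0]]
force: [1.3, 2.2, 3.3]
opening: 0.007
grasp_force: 1.8
```

Run:
```python
from rig import bot, cam, read_state
from h import *
for n in("scene",):
    c=cam.capture(n); i=c["color"]
    i=i[80:280,140:480] 
    cv2.imwrite(f"pics/{n}2.png",cv2.resize(i[:,:,::-1],None,fx=2.3,fy=2.3))
s=read_state();print(s["position"],s["force"],s["time_s"])
```

```text
[ 0.49273865 -0.15690044  0.17073242] [0.55955245 1.0531884  2.55282997] 4.05
```

View pics/scene2.png

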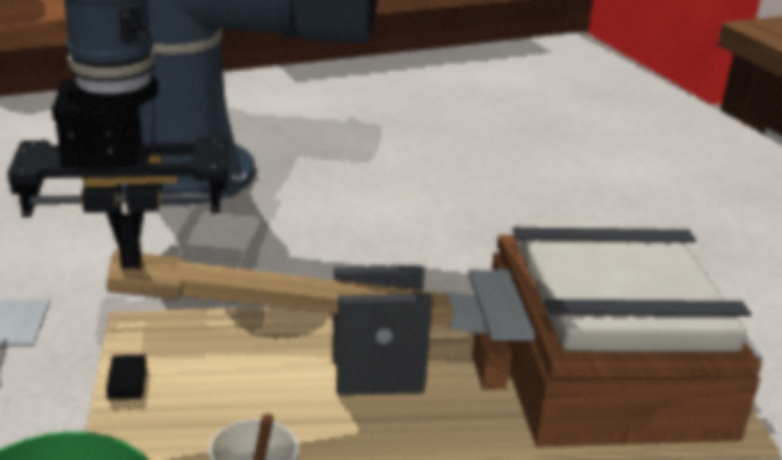

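The fingertips sit mid-width near the outer end of the pad (crop (130,265), full px about (197,195)). The lever is partly down and the lid is starting to take load. I continue along the arc.

advance(plan=[{"sy":-0.001,"sz":0.003,"aperture":0},{"sy":-0.002,"sz":0.007,"aperture":0},{"sy":-0.003,"sz":0.012,"aperture":0},{"sy":-0.004,"sz":0.017,"aperture":0},{"sy":-0.005,"sz":0.022,"aperture":0},{"sy":-0.005,"sz":0.027,"aperture":0},{"sy":-0.006,"sz":0.032,"aperture":0},{"sy":-0.007,"sz":0.037,"aperture":0},{"sy":-0.008,"sz":0.042,"aperture":0},{"sy":-0.008,"sz":0.047,"aperture":0},{"sy":-0.009,"sz":0.052,"aperture":0},{"sy":-0.009,"sz":0.057,"aperture":0},{"sy":-0.009,"sz":0.062,"aperture":0},{"sy":-0.009,"sz":0.067,"aperture":0},{"sy":-0.009,"sz":0.072,"aperture":0},{"sy":-0.008,"sz":0.077,"aperture":0},{"sy":-0.008,"sz":0.081,"aperture":0},{"sy":-0.008,"sz":0.085,"aperture":0},{"sy":-0.007,"sz":0.088,"aperture":0},{"sy":-0.007,"sz":0.09,"aperture":0}])

```text
time_s: 6.05
position: [0.4912, -0.1651, 0.0811]
tcp_rot: [[-0.965, 0.263, 0.001], [0.263, 0.965, -0.003], [-0.001, -0.002, -1.0]]
force: [-0.3, -0.3, 5.4]
opening: 0.006
grasp_force: 2.9
```

Run:
```python
from rig import bot, cam, read_state
from h import *
c=cam.capture("scene"); i=c["color"][80:280,140:480]
cv2.imwrite("pics/scene3.png",cv2.resize(i[:,:,::-1],None,fx=2.3,fy=2.3))
s=read_state();print(s["position"],s["force"],s["time_s"])
```

```text
[ 0.49111484 -0.16508669  0.0809039 ] [-0.57995826 -0.70414821  5.10525844] 6.1
```

View pics/scene3.png

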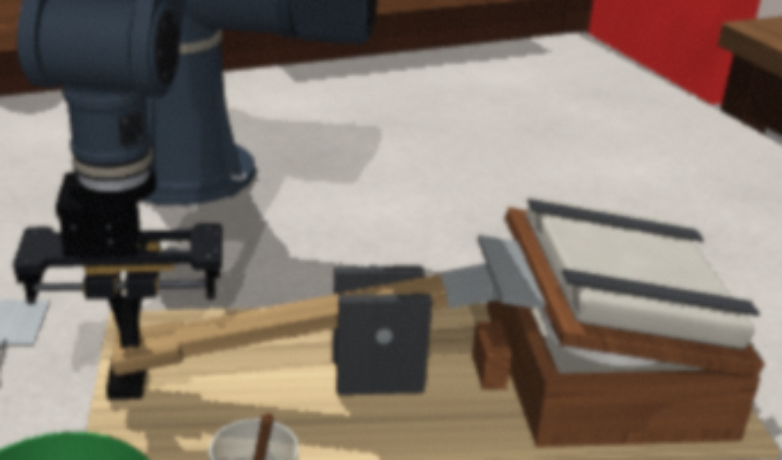

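The lid is well tilted up, and the lever's underside is a few millimetres above or just at the stop (crop (128,372)). I go down slowly until the force shows the stop.

advance(plan=[{"sz":0.001,"aperture":0},{"sz":0.003,"aperture":0},{"sy":0.001,"sz":0.005,"aperture":0},{"sy":0.001,"sz":0.006,"aperture":0},{"sy":0.001,"sz":0.007,"aperture":0},{"sy":0.001,"sz":0.007,"aperture":0},{"sy":0.001,"sz":0.007,"aperture":0}])

```text
time_s: 6.8
position: [0.4915, -0.1644, 0.0742]
tcp_rot: [[-0.965, 0.263, 0.001], [0.263, 0.965, -0.003], [-0.001, -0.002, -1.0]]
force: [-1.4, -2.7, 4.5]
opening: 0.006
grasp_force: 2.5
```

advance(plan=[{"sz":0.001,"aperture":0},{"sz":0.002,"aperture":0},{"sz":0.003,"aperture":0},{"sz":0.004,"aperture":0},{"sz":0.004,"aperture":0},{"sz":0.004,"aperture":0}])

```text
time_s: 7.4
position: [0.4915, -0.1638, 0.0703]
tcp_rot: [[-0.965, 0.264, 0.001], [0.264, 0.965, -0.002], [-0.001, -0.002, -1.0]]
force: [-1.1, -3.6, 4.3]
opening: 0.007
grasp_force: 2.5
```

advance(plan=[{"sz":0.001,"aperture":0},{"sz":0.002,"aperture":0},{"sz":0.003,"aperture":0},{"sz":0.004,"aperture":0},{"sz":0.004,"aperture":0},{"sz":0.004,"aperture":0}])

```text
time_s: 8.0
position: [0.4917, -0.1635, 0.0671]
tcp_rot: [[-0.965, 0.264, 0.001], [0.264, 0.965, -0.002], [-0.002, -0.001, -1.0]]
force: [-1.0, -2.4, 10.9]
opening: 0.006
grasp_force: 5.7
```

Run:
```python
from rig import bot, cam, read_state
from h import *
c=cam.capture("scene"); i=c["color"][150:280,160:360]
cv2.imwrite("pics/scene4.png",cv2.resize(i[:,:,::-1],None,fx=4,fy=4))
s=read_state();print(s["position"],s["force"],s["time_s"])
```

```text
[ 0.49171115 -0.1635614   0.06714089] [-1.61119514 -1.78698859 11.47697159] 8.05
```

View pics/scene4.png

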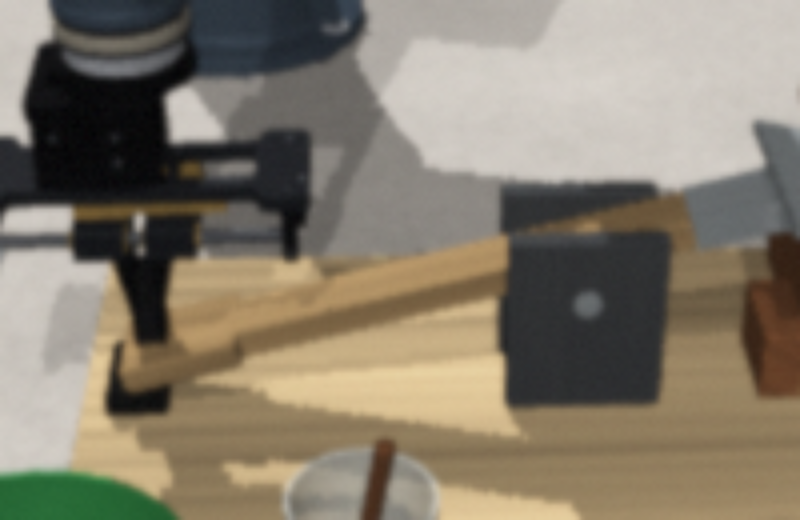

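The broad end now rests on the black stop (crop (140,390)) and the force rose from 4 to 11 N. I add one more millimetre, hold, and hand in.

advance(plan=[{"sz":0.001,"aperture":0},{"sz":0.001,"aperture":0},{"sz":0.001,"aperture":0},{"sz":0.001,"aperture":0},{"sz":0.001,"aperture":0},{"sz":0.001,"aperture":0},{"sz":0.001,"aperture":0},{"sz":0.001,"aperture":0}])

```text
time_s: 8.85
position: [0.4918, -0.1635, 0.0664]
tcp_rot: [[-0.965, 0.264, 0.002], [0.264, 0.965, -0.002], [-0.002, -0.001, -1.0]]
force: [-2.3, -1.7, 13.7]
opening: 0.007
grasp_force: 6.8
```

Run:
```python
from rig import bot, cam, read_state
s=read_state();print(s["position"],s["force"],s["time_s"])
assert 5<s["force"][2]<30
print(bot.hand_in())
```

```text
[ 0.49175715 -0.16349007  0.06643066] [-2.31668484 -1.65288349 13.6572629 ] 8.85
the job is handed in; nothing more can be done
None
```

I handed the job in at 8.85 s with the fingertips holding the lever on its rubber stop at about 14 N and the lid raised; the hand-in returned no verdict.

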